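# Lay up a mixed-metal billet on the firing plate

### The job

The rinsing basket was left standing on the dark round firing plate: first hang it by its wire bail on the brass hook. Then lay up the billet in the middle of the plate, over the white circle: the copper disc at the bottom, the yellow brass disc on it, the silver-coloured disc on top, neatly centred over one another; set each one down rather than dropping it. Leave the black rubber disc and the other loose things on the bench where they are.

Things in the scene. Friction and masses are not known exactly. Their poses are not given: they have to be found in the camera images.
- plate_top (a point): Centre of the top face of the dark steel firing plate, a disc of 120 mm diameter and 12 mm thick fixed to the bench; z up. A thin white circle of 57 mm outer diameter is painted round this point. The basket stands on it at the start.
- basket: Round steel basket, 66 mm wide at the rim, 56 at the foot, 35 deep, empty, 130 g. Origin: centre of its underside, z up. A rigid bail (6 mm wire) stands in its y-z plane: uprights at y = +-30 mm up to z = 78 mm, then slopes to an apex over the centre (z = 98 mm). On the apex a blue grip block, 16 (x) by 24 (y) mm, z = 99 to 129 mm: pinched across y from above it leaves the bail's window free.
- basket_bail (a point): Underside of the bail's apex, where the hook's arm should carry it: 95 mm above the basket's underside, on its axis; axes as the basket's. The open window below it reaches down to the rim at z = 35 mm.
- hook: Hook stand fixed to the bench; origin at the foot of its brass post (12 mm thick, ball on top to z = 177 mm). Wooden foot 110 x 100 x 12 mm, x = -75 to +35 mm. At z = 160 mm (axis) a level round arm, 8 mm thick, runs along the stand's -x to x = -88 mm, then turns up in a lip ending at x = -104 mm, top z = 184 mm. The free end points roughly to the robot; yaw varies.
- hook_seat (a point): Point on top of the hook's level arm where the bail should rest: 65 mm from the post along the stand's -x, z = 164 mm; axes as the stand's (-x towards the lip, y across the arm). To hang the basket its bail plane must lie across the arm.
- copper: Reddish-brown copper round blank, 50 mm diameter, 10 mm thick, lying flat on the bench, about 170 g; origin at its centre (5 mm above its underside), z along its axis. Its place among the four flat discs on the right side of the bench varies.
- brass: Yellow brass round blank, 50 mm diameter, 10 mm thick, lying flat on the bench, about 170 g; origin at its centre (5 mm above its underside), z along its axis. Its place among the four flat discs on the right side of the bench varies.
- silver: Silver-coloured (nickel silver) round blank, 50 mm diameter, 10 mm thick, lying flat on the bench, about 170 g; origin at its centre (5 mm above its underside), z along its axis. Its place among the four flat discs on the right side of the bench varies.
- rubber: Black rubber disc, 50 mm diameter, 10 mm thick, not part of the billet: leave it. Origin at its centre.
- bottle: White plastic bottle with white cap, 42 mm diameter, 72 mm tall, a bystander beyond the plate. Origin at the centre of its underside.
- jar: Glass jar with brass-coloured lid, 46 mm diameter, 45 mm tall, a bystander beyond the plate. Origin at the centre of its underside.
- hammer: Hammer, 220 mm long, lying across the bench near the robot, a bystander. Origin under its middle, x along its handle.
- graver: Screwdriver-shaped graver, 180 mm long, lying far right, a bystander. Origin under its middle, x along it.
- dapping: Steel dapping block, 50 mm cube, a bystander at the far left. Origin at the centre of its underside.
Not all that is in view belongs to the job. What is meant by the brass is not turquoise, and is the smaller of those in its own colour.

How it is judged (in metres and radians):
On the way, in this order (a step that is already met when the one before it is completed fails the run):
1. the basket hangs by its bail on the hook, let go (x of basket_bail in the frame of hook_seat between -0.02 and 0.035 m and y of basket_bail in the frame of hook_seat between -0.012 and 0.012 m and z of basket_bail in the frame of hook_seat between -0.008 and 0.012 m and contact force between basket and hook above 0.3 N and angle between basket's own z axis and vertical below 0.35 rad and contact force between the fingers and basket below 0.05 N), for 0.2 s.
2. the copper disc lies flat and centred on the plate, let go (horizontal distance between copper and plate_top below 0.007 m and z of copper in the frame of plate_top between 0.002 and 0.008 m and angle between the z axis of copper and the z axis of plate_top, either way round below 0.08 rad and contact force between the fingers and copper below 0.05 N and linear speed of copper below 0.03 m/s), for 0.2 s.
3. the brass disc lies centred on the copper, let go (all of step 2 and horizontal distance between brass and plate_top below 0.007 m and z of brass in the frame of plate_top between 0.012 and 0.018 m and angle between the z axis of brass and the z axis of plate_top, either way round below 0.08 rad and contact force between the fingers and brass below 0.05 N and linear speed of brass below 0.03 m/s), for 0.2 s.
4. the silver-coloured disc lies centred on the brass, let go (all of step 3 and horizontal distance between silver and plate_top below 0.007 m and z of silver in the frame of plate_top between 0.022 and 0.028 m and angle between the z axis of silver and the z axis of plate_top, either way round below 0.08 rad and contact force between the fingers and silver below 0.05 N and linear speed of silver below 0.03 m/s), for 0.2 s.
At the end, for the whole second after the job is handed in: The basket hangs by its bail on the hook's arm (apex within 12 mm sideways, 20 mm lipward to 35 mm postward of the seat), tilted under 20 degrees, nearly still. Copper, brass, silver-coloured discs lie flat in that order from the plate up, each within 7 mm of its centre, let go (all of step 1 and all of step 4 and linear speed of basket below 0.05 m/s); the robot touches nothing.
It fails at once if the rubber disc or another bystander (bottle, jar, hammer, graver, dapping block) is moved more than 30 mm (distance of any of rubber, bottle, jar, hammer, graver, dapping from where it was at the start of the episode above 0.03 m).
It fails at once if a metal disc falls freely from more than 10 mm above its place in the stack ((horizontal distance between copper and plate_top below 0.06 m and z of copper in the frame of plate_top above 0.015 m and contact force between anything else and copper below 0.005 N) or (horizontal distance between brass and plate_top below 0.06 m and z of brass in the frame of plate_top above 0.025 m and contact force between anything else and brass below 0.005 N) or (horizontal distance between silver and plate_top below 0.06 m and z of silver in the frame of plate_top above 0.035 m and contact force between anything else and silver below 0.005 N)).
It also fails if it takes over 72 s, if anything falls off the work surface, if the arm or the gripper's body presses on something with over 40 N, if the wrist force passes 120 N, or if a joint passes its speed limit or range.

### The arm

A 6-joint arm with a two-finger parallel gripper is mounted at the origin on the work surface. World frame = base frame: x ahead of the robot, y to its left, z up, the work surface at z = 0. Lengths are in mm, angles in rad, forces in N, time in s.
With the tool pointing down it reaches from about 300 to 775 mm from the base axis. Payload 14.6 kg.
Tool frame: the origin (TCP) lies at the very end of the fingers, on their centre line; the grasp point (between the pads) lies 19 mm behind it; z points along the fingers, y is the line along which they close (so a half turn about z gives the same grasp; the last joint's range is limited). The gripper opens to 94 mm and grips with 3 to 60 N. Pads are 16 mm wide; open, the fingers measure 119 mm over their backs; the gripper's body (75 mm by 177 mm) begins 78 mm behind the grasp point.
Start: joints at [1.195, 0.3, 1.521, -0, 1.321, -0.067], TCP at [167.151, 523.975, 205.446] pointing down, gripper open.
Joint ranges: [-3.03, 3.03], [-0.79, 2.21], [0.23, 2.52], [-1.04, 4.18], [0, 3.07], [-2.55, 2.55]. Speed limits (rad/s): [2.22, 2.22, 2.57, 3.14, 3.14, 3.14].

### API

Orientations are given as [roll, pitch, yaw] about the fixed x, y, z axes, in that order (R = Rz(yaw) Ry(pitch) Rx(roll)).
In Python, from cell import manip gives the robot as it stands.
- The arm moves only by the tool servo_tool, never from a script. Its argument "rows" is a list of rows, each a list of 7 numbers: the turn, a rotation vector about the world's x, y, z in degrees, then the shift along the world's x, y, z in mm, then the closure, from 0 (fully open) to 1 (shut). In form: [[rx, ry, rz, dx, dy, dz, fingers], ...]. A call has 1 to 20 rows; each row shifts and turns the commanded pose from where the row before left it; what a row does not reach is not made up. A row lasts 1/8 s, in which the tool goes at most 62.5 mm and 10.7 degrees, less where a joint would pass 70% of its speed; a pose out of reach is approached as far as the arm can. A call with a gripper value outside its range is refused whole. The fingers move at their own pace and stop on an object; "grip_force" is the grip in N (left out, the last holds). Time passes only in rows, so rows that do not move let the fingers close. It gives the time, the measured TCP pose, the force, the opening and the grip force at its end, in the units of the state.
- manip.read_state(): the state, without advancing time (a new reading comes with each control period).
- manip.camera(name): name is "scene" or "top" or "wrist"; returns the picture (400x640x3 uint8, red, green, blue); there is no depth.
- manip.camera_info(name): a dict with "fx", "fy", "cx", "cy" (pixels), "position" and "rotation" of the camera in the world; the wrist camera has in their place "T_tool_cam" (4x4, takes a point from camera to tool coordinates, whose origin is the TCP and whose axes are the flange's). Camera axes: x right, y down, z forward; pixel columns grow to the right and rows downward; lengths in mm; the calibration is good to about 2 mm. A picture is of the moment at which its call begins: read the wrist's pose just before it. camera_info takes no time and is no camera call.
- manip.sign_off(): hands the job in; it is judged then, once.
The state is a dict: "clock": time; "joints": joint angles; "qd": joint speeds; "effort": joint torques, N m; "eef_pos": TCP position; "eef_rot": TCP orientation; "wrist_force": force on the tool from outside, world axes, zero at the start; "moment": the same for the moment, N m; "finger_gap": finger opening in mm; "finger_force": force on a finger pad.
Only numpy, scipy, OpenCV 4.12 (cv2) and the standard library are available. Lean on these libraries where they do the work, as an engineer would, in place of code of your own. Each camera call takes 0.05 s, during which the arm holds its last target. There are 200 camera calls.

## Working session

There is one attempt and no reset: what is moved stays moved. The work goes in short steps, Python scripts to look and compute and a tool call to move; the robot and the scene stay as the last step left them, time stands still between calls to the robot, and variables do not carry over. Pictures are saved under pics/ and viewed, at most 10 in all, crops included, and the job is handed in when it is done.

Besides the shell and the picture viewer there is one more tool, called after "Call:" as a command line: name --pt "numbers of a row" for each row, then --argument value for the rest. servo_tool: Moves the arm, as the interface text tells. Its arguments: {"type":"object","properties":{"rows":{"type":"array","items":{"type":"array","items":{"type":"number"}}},"grip_force":{"type":"number"}},"required":["rows"]}

```bash
ls; mkdir -p pics; python3 - <<'E'
from cell import manip
import cv2, numpy as np
np.set_printoptions(precision=3,suppress=True)
s=manip.read_state(); print(s)
for n in ("scene","top","wrist"):
    i=manip.camera_info(n); print(n,i)
a=manip.camera("scene");b=manip.camera("top")
cv2.imwrite("pics/scene0.png",a[:,:,::-1]);cv2.imwrite("pics/top0.png",b[:,:,::-1])
E
```

```text
pics
{'clock': 0.0, 'joints': array([ 1.195,  0.3  ,  1.522, -0.   ,  1.321, -0.067]), 'qd': array([-0.   ,  0.   , -0.   , -0.002,  0.001, -0.002]), 'effort': array([  0.   , -53.181, -35.275,   0.071,   0.024,  -0.   ]), 'eef_pos': array([167.057, 523.742, 204.888]), 'eef_rot': array([-3.14 , -0.   ,  2.833]), 'wrist_force': array([-0.184, -0.085,  0.339]), 'moment': array([ 0.014,  0.007, -0.046]), 'finger_force': 0.0, 'finger_gap': 94.11447700950805}
scene {'fx': 497.47600736559934, 'fy': 497.47600736559934, 'cx': 320.41236381069103, 'cy': 194.19790077615795, 'position': array([1241.914,  351.395,  860.778]), 'rotation': array([-2.347, -0.006,  2.051])}
top {'fx': 494.6319490210223, 'fy': 494.6319490210223, 'cx': 317.49084854525256, 'cy': 202.39607078466994, 'position': array([ 426.334,    8.308, 1290.031]), 'rotation': array([-3.007,  0.003, -1.545])}
wrist {'fx': 290.8863025187436, 'fy': 290.8863025187436, 'cx': 318.9667129507574, 'cy': 193.56218908400652, 'T_tool_cam': array([[  -0.   ,   -0.964,   -0.266,   77.741],
       [   1.   ,    0.   ,   -0.001,   -0.547],
       [   0.001,   -0.266,    0.964, -178.92 ],
       [   0.   ,    0.   ,    0.   ,    1.   ]])}
```

View pics/scene0.png

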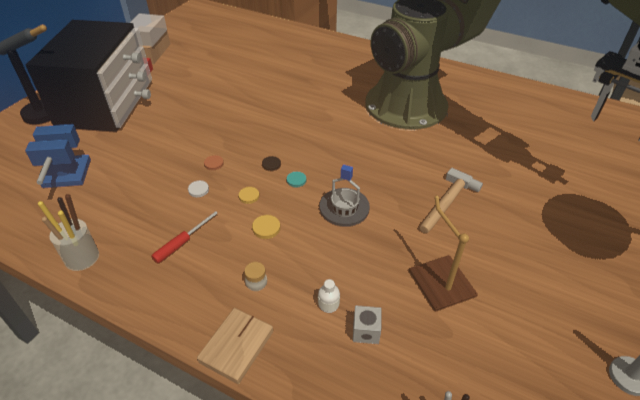

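View pics/top0.png

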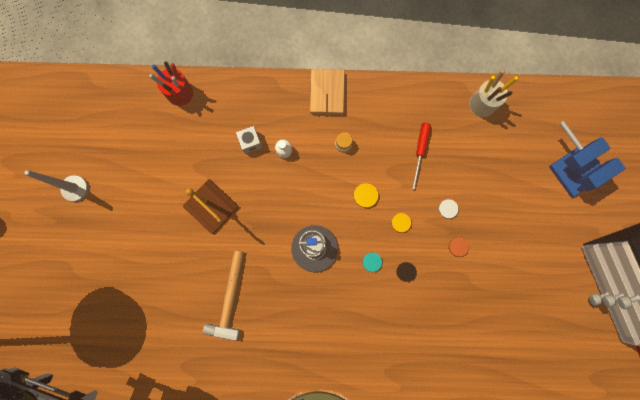

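The scene shows the smaller yellow disc at top px (401,222), with the larger yellow decoy at (366,195). Copper is at (459,247), silver at (448,209), rubber at (406,272) and the turquoise decoy at (372,262). The plate and basket are at (315,248), and the hook stand is around (210,205).

```bash
cat > h.py <<'E'
from cell import manip
import cv2, numpy as np
from scipy.spatial.transform import Rotation as Ro
np.set_printoptions(precision=2,suppress=True)
def cam(name,st=None):
    i=manip.camera_info(name); K=(i["fx"],i["fy"],i["cx"],i["cy"])
    if name!="wrist": return K,np.array(i["position"]),Ro.from_euler("xyz",i["rotation"]).as_matrix()
    T=np.array(i["T_tool_cam"]); R=Ro.from_euler("xyz",st["eef_rot"]).as_matrix()
    return K,np.array(st["eef_pos"])+R@T[:3,3],R@T[:3,:3]
def ray(c,p):
    K,o,R=c; d=R@np.array([(p[0]-K[2])/K[0],(p[1]-K[3])/K[1],1]); return o,d/np.linalg.norm(d)
def onz(c,p,z):
    o,d=ray(c,p); return o+d*(z-o[2])/d[2]
def tri(*cp):
    A=np.zeros((3,3));b=np.zeros(3)
    rs=[ray(c,p) for c,p in cp]
    for o,d in rs:
        M=np.eye(3)-np.outer(d,d);A+=M;b+=M@o
    x=np.linalg.solve(A,b); return x,[float(np.linalg.norm(np.cross(x-o,d))) for o,d in rs]
def proj(c,X):
    K,o,R=c; q=R.T@(np.asarray(X,float)-o); return np.array([K[0]*q[0]/q[2]+K[2],K[1]*q[1]/q[2]+K[3]])
HSV={"copper":((3,100,100),(12,200,230)),"yellow":((20,150,120),(30,255,255)),"white":((0,0,150),(180,60,255)),
"teal":((80,90,80),(95,255,255)),"black":((0,0,0),(180,255,50)),"blue":((105,120,60),(125,255,255))}
def mask(im,name): return cv2.inRange(cv2.cvtColor(im,cv2.COLOR_RGB2HSV),*map(np.array,HSV[name]))
def blobs(m,amin=30,amax=1e9):
    n,l,s,c=cv2.connectedComponentsWithStats(m); return [(c[k],s[k]) for k in range(1,n) if amin<=s[k,4]<=amax]
E
python3 - <<'E'
from h import *
t=cv2.imread("pics/top0.png")[:,:,::-1].copy();s=cv2.imread("pics/scene0.png")[:,:,::-1].copy()
ct,cs=cam("top"),cam("scene")
for n,p,q in [("copper",(459,247),(214,162)),("brass",(401,222),(249,195)),("silver",(448,209),(198,188)),("rubber",(406,272),(271,163)),("teal",(372,262),(296,179)),("bigyellow",(366,195),(266,226)),("blue",(312,241),(346,173)),("ball",(190,191),(464,238))]:
    print(n,t[p[1],p[0]],s[q[1],q[0]],*tri((ct,p),(cs,q)),onz(ct,p,10))
for n in HSV:
    for nm,im,c in(("top",t,ct),("scene",s,cs)):
        for ce,st in blobs(mask(im,n),60,1200):
            X=onz(c,ce,10)
            if 200<X[0]<750 and -500<X[1]<400: print(n,nm,ce,st,X)
a=cv2.resize(t[160:285,170:350],None,fx=4,fy=4,interpolation=cv2.INTER_CUBIC)
cv2.imwrite("pics/c_top.png",a[:,:,::-1])
a=cv2.resize(s[150:320,310:490],None,fx=3.5,fy=3.5,interpolation=cv2.INTER_CUBIC)
cv2.imwrite("pics/c_scene.png",a[:,:,::-1])
E
```

```text
copper [206 105  50] [167 104  70] [ 492.27 -350.53    6.47] [2.169153909909432, 2.1691539099095842] [ 493.17 -351.51   10.  ]
brass [245 186   0] [201 161  80] [ 553.43 -200.65    7.24] [1.8970630580043315, 1.897063058004212] [ 554.06 -201.9    10.  ]
silver [235 223 195] [193 187 174] [ 591.26 -324.38    7.29] [0.5197931845815628, 0.5197931845814602] [ 591.19 -324.14   10.  ]
rubber [69 53 36] [70 53 41] [ 425.49 -215.08    6.45] [0.7035000192614232, 0.7035000192614258] [ 425.8 -215.1   10. ]
teal [ 56 181 154] [ 82 153 139] [ 448.62 -127.23    6.37] [1.0292562844012263, 1.0292562844012902] [ 449.   -127.78   10.  ]
bigyellow [246 190  17] [201 162  81] [ 621.92 -108.69    9.45] [1.7262881699044108, 1.726288169904545] [ 622.65 -110.19   10.  ]
blue [ 76 114 189] [ 63  70 105] [491.76  27.28 126.35] [1.3842823040279622, 1.38428230402793] [498.9   27.77  10.  ]
ball [173 115  35] [185 146  85] [596.41 311.15 170.08] [2.961487174987181, 2.9614871749873317] [621.55 351.08  10.  ]
copper top [216.4  196.34] [197 180  41  32 495] [609.17 281.1   10.  ]
copper top [203.48 214.8 ] [183 197
[... 887 characters left out ...]
6  20  13  63] [468.23  33.68  10.  ]
white top [221.18 331.78] [204 325  34  15 297] [264.35 250.64  10.  ]
white scene [464.45 177.09] [448 168  34  20 219] [245.64 249.64  10.  ]
white scene [197.95 188.13] [188 181  20  16 251] [ 593.62 -321.5    10.  ]
white scene [341.74 204.23] [335 200  17   8  77] [477.87  16.32  10.  ]
white scene [202.03 222.32] [188 212  29  22  77] [ 680.85 -242.97   10.  ]
white scene [329.71 296.2 ] [319 279  21  34 483] [723.28 107.87  10.  ]
white scene [367.55 318.46] [355 306  26  25 384] [734.64 196.14  10.  ]
teal top [371.9  261.68] [363 253  19  19 272] [ 449.82 -127.53   10.  ]
teal scene [296.03 178.54] [287 172  19  14 214] [ 450.12 -124.99   10.  ]
```

View pics/c_top.png

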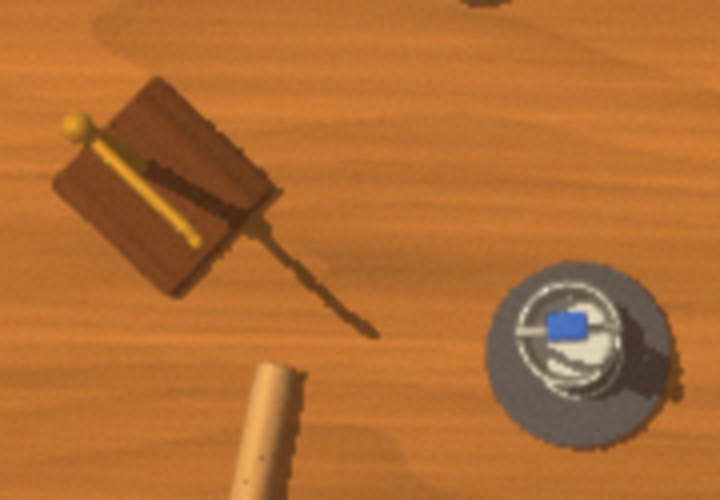

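View pics/c_scene.png

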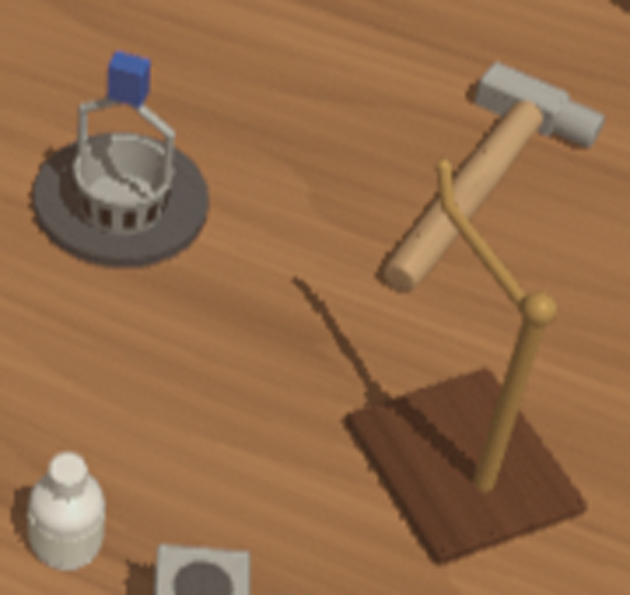

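The crops show the blue block at top crop (567,325) and the bail ends near (517,333) and (620,325). The hook's ball is at (77,127), its lip tip at (197,243), and its foot corners are (157,77), (280,190), (177,297) and (53,185). In the scene crop the ball is at (539,308), the lip tip at (443,164) and the post foot at (483,487).

```bash
python3 - <<'E'
from h import *
ct,cs=cam("top"),cam("scene")
T=lambda x,y:((x+.5)/4-.5+170,(y+.5)/4-.5+160)
S=lambda x,y:((x+.5)/3.5-.5+310,(y+.5)/3.5-.5+150)
for n,a,b in [("ball",(77,127),(539,308)),("lip",(197,243),(443,164)),("wireL",(517,333),(81,107)),("wireR",(620,325),(172,131)),("blocktop",(567,325),(132,60)),("plate",(580,355),(121,200)),
 ("footA",(157,77),(440,562)),("footB",(280,190),(346,420)),("footC",(177,297),(488,370)),("footD",(53,185),(585,506))]:
    print(n,*tri((ct,T(*a)),(cs,S(*b))))
c=[onz(ct,T(*p),12) for p in [(157,77),(280,190),(177,297),(53,185)]]
c=np.array(c); print(c); 
print(np.linalg.norm(np.diff(np.vstack([c,c[:1]]),axis=0),axis=1))
v=(c[1]-c[0]+c[2]-c[3])
print("armdir deg",np.degrees(np.arctan2(v[1],v[0])), "plate",onz(ct,T(580,355),12),"post foot",onz(cs,S(483,487),12))
v=onz(ct,T(197,243),182)-onz(ct,T(77,127),171); print(np.degrees(np.arctan2(v[1],v[0])),np.linalg.norm(v[:2]))
E
```

```text
ball [595.76 311.88 170.78] [1.338555710351407, 1.3385557103512513]
lip [529.69 236.57 183.53] [0.9561041181456329, 0.9561041181458126]
wireL [500.08  32.08 113.02] [28.00129241799738, 28.001292417997306]
wireR [485.34  25.45  82.38] [31.352707336332227, 31.35270733633215]
blocktop [490.83  28.82 144.51] [1.7834165653411695, 1.7834165653411045]
plate [479.62  22.06   5.76] [1.664506565830716, 1.6645065658307001]
footA [654.84 305.53   8.34] [1.8214659725700983, 1.821465972570107]
footB [582.31 222.38   3.52] [2.4503170575230944, 2.450317057523105]
footC [509.77 286.51   9.03] [3.9795879047588256, 3.979587904758781]
footD [581.32 368.57  10.95] [1.5288442699887639, 1.5288442699886566]
[[654.69 302.91  12.  ]
 [582.05 218.64  12.  ]
 [510.68 281.98  12.  ]
 [581.56 366.75  12.  ]]
[111.26  95.42 110.5   97.08]
armdir deg -130.33469449579766 plate [480.    20.46  12.  ] post foot [596.23 313.7   12.  ]
-131.50148129369293 99.51794993020764
```

Call:
servo_tool --pt "0 0 2.5 30 -38 13 0" --pt "0 0 2.5 30 -38 13 0" --pt "0 0 2.5 30 -38 13 0" --pt "0 0 2.5 30 -38 13 0" --pt "0 0 2.5 30 -38 13 0" --pt "0 0 2.5 30 -38 13 0" --pt "0 0 2.5 30 -38 13 0" --pt "0 0 2.5 30 -38 13 0" --pt "0 0 2.5 30 -38 13 0" --pt "0 0 0 0 0 0 0" --pt "0 0 0 0 0 0 0" --grip_force 20

```text
clock: 1.48
eef_pos: [436.8, 182.2, 322.0]
eef_rot: [-3.142, -0.001, -3.058]
wrist_force: [0.3, -0.8, 0.2]
finger_gap: 93.7
finger_force: 0.0
```

```bash
cat > snap.py <<'E'
from h import *
import sys,pickle
s=manip.read_state(); im=manip.camera("wrist")
cv2.imwrite(f"pics/{sys.argv[1]}.png",im[:,:,::-1]); pickle.dump(s,open(f"pics/{sys.argv[1]}.pkl","wb"))
print(s["clock"],s["eef_pos"],np.degrees(s["eef_rot"]),s["finger_gap"])
E
python3 snap.py w1
```

```text
1.475 [436.81 182.2  321.97] [-180.     -0.05 -175.23] 93.69884058329838
```

Call:
servo_tool --pt "0 0 0 10 -40 -10 0" --pt "0 0 0 10 -40 -10 0" --pt "0 0 0 10 -40 -10 0" --pt "0 0 0 10 -30 -10 0" --pt "0 0 0 0 0 0 0" --pt "0 0 0 0 0 0 0"

```text
clock: 2.28
eef_pos: [476.9, 33.1, 282.6]
eef_rot: [3.141, -0.0, -3.057]
wrist_force: [-0.8, 0.5, 0.4]
finger_gap: 93.9
finger_force: 0.0
```

```bash
python3 snap.py w2
```

```text
2.275 [476.88  33.13 282.58] [ 179.99   -0.   -175.13] 93.94890557974715
```

View pics/w1.png

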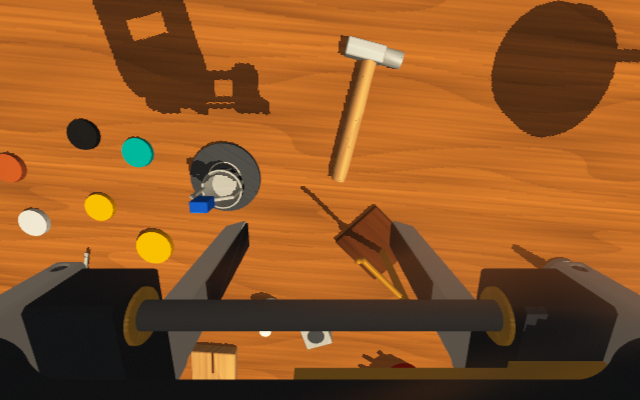

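View pics/w2.png

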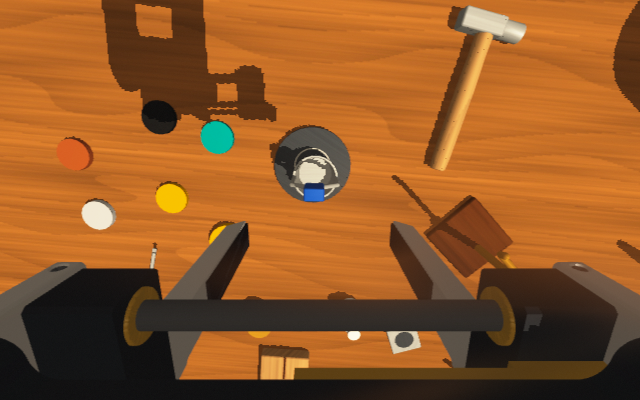

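In w1 the lip tip is near (361,262) and the arm runs to (402,297). In w2 the block is at about (314,192) and the plate at about (312,164). Copper is at (74,154), brass at (171,198), silver at (98,215) and rubber at (158,117).

```bash
python3 - <<'E'
from h import *
import pickle
L=lambda n:cv2.imread(f"pics/{n}.png")[:,:,::-1].copy()
w1,w2,t=L("w1"),L("w2"),L("top0"); S1,S2=[pickle.load(open(f"pics/{n}.pkl","rb")) for n in("w1","w2")]
c1,c2,ct,cs=cam("wrist",S1),cam("wrist",S2),cam("top"),cam("scene")
H={"copper":((3,190,150),(9,255,255)),"yellow":((20,200,150),(30,255,255)),"white":((10,5,170),(40,70,255)),"teal":((80,90,80),(95,255,255)),"black":((0,0,0),(180,255,48)),"bluetop":((100,120,160),(125,255,255)),"blue":((100,120,30),(125,255,255))}
D=[("copper",(459,247)),("yellow",(401,222)),("white",(448,209)),("bluetop",None),("blue",None),("black",None)]
for n in H:
    for nm,im,c in(("w1",w1,c1),("w2",w2,c2),("top",t,ct)):
        hs=cv2.cvtColor(im,cv2.COLOR_RGB2HSV); 
        m=cv2.inRange(hs,*map(np.array,H[n]))
        for ce,st in blobs(m,50,1500):
            z=141 if "blue" in n else 10
            X=onz(c,ce,z)
            if 380<X[0]<640 and -380<X[1]<60: print(n,nm,ce,st,X)
# yellow / copper etc two wrist views handled after; hook points
print("lip w1/top",tri((c1,(361,262)),(ct,(218.9,220.4))))
m=cv2.inRange(cv2.cvtColor(t,cv2.COLOR_RGB2HSV),np.array((0,0,40)),np.array((180,110,115)))
b=max(blobs(m,50),key=lambda q:0 if not(280<q[0][0]<350 and 220<q[0][1]<280) else q[1][4]);print("plate?",b)
a=[cv2.resize(w2[120:220,255:375],None,fx=5,fy=5,interpolation=cv2.INTER_CUBIC)]
cv2.imwrite("pics/c_w2.png",a[0][:,:,::-1])
E
```

```text
yellow w1 [ 98.93 207.14] [ 84 194  32  27 605] [ 551.03 -200.52   10.  ]
yellow w1 [153.51 247.12] [136 232  37  31 876] [ 621.12 -109.22   10.  ]
yellow w2 [171.02 198.07] [156 184  32  29 722] [ 551.02 -201.19   10.  ]
yellow w2 [215.8  232.97] [209 225  17  19 113] [ 605.96 -129.6    10.  ]
yellow top [365.62 194.93] [354 184  24  23 445] [ 622.81 -109.2    10.  ]
yellow top [400.98 222.25] [392 213  19  19 279] [ 553.41 -201.86   10.  ]
white w1 [227.   175.11] [209 170  33  18  71] [474.04  25.9   10.  ]
white w1 [222.85 184.95] [212 175  24  21 390] [492.11  18.72  10.  ]
white w1 [224.08 198.16] [215 196  19   5  50] [515.92  20.77  10.  ]
white w1 [ 32.3  222.61] [ 18 210  29  26 557] [ 590.68 -323.53   10.  ]
white w2 [321.62 160.06] [302 149  36  27 161] [468.81  36.07  10.  ]
white w2 [310.72 172.78] [299 162  27  22 460] [490.39  20.68  10.  ]
white w2 [330.84 187.89] [325 184  14  13  63] [512.2   54.69  10.  ]
white w2 [ 97.1  215.01] [ 82 201  33  29 676] [ 590.57 -323.73   10.  ]
white top [448.15 208.51] [439 200  19  18 274] [ 592.48 -324.53   10.  ]
white top [316
[... 592 characters left out ...]
6  37  34 457] [469.83 -17.12  10.  ]
black w2 [308.39 154.1 ] [296 150  29  14 126] [461.3  14.8  10. ]
bluetop w1 [198.09 207.22] [190 202  18  11 182] [489.26  28.3  141.  ]
bluetop w2 [313.54 194.52] [304 189  20  12 237] [488.91  27.42 141.  ]
bluetop top [311.09 240.85] [307 238  10   7  53] [491.77  27.89 141.  ]
blue w1 [201.66 204.04] [189 196  26  17 364] [484.53  33.03 141.  ]
blue w2 [313.77 192.31] [304 183  21  19 356] [486.27  27.48 141.  ]
blue top [311.18 240.79] [307 238  10   7  57] [491.91  27.7  141.  ]
lip w1/top (array([530.54, 239.18, 177.37]), [2.2822897251094547, 2.282289725109397])
plate? (array([315.85, 250.94]), array([ 292,  226,   46,   46, 1042], dtype=int32))
```

View pics/c_w2.png

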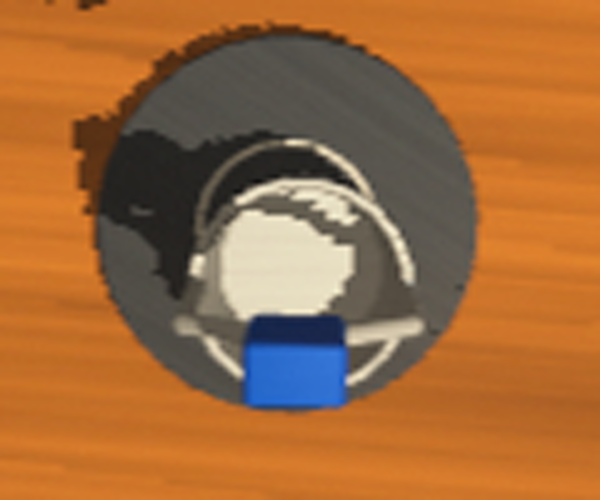

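The block's top face is consistently near (490,27.5) at z≈141, and the bail is parallel to the tool's y axis.

Call:
servo_tool --pt "0 0 0 13 -6 -30 0" --pt "0 0 0 0 0 -45 0" --pt "0 0 0 0 0 -45 0" --pt "0 0 0 0 0 -30 0" --pt "0 0 0 0 0 -17 0" --pt "0 0 0 0 0 0 0.5" --pt "0 0 0 0 0 0 0.9" --pt "0 0 0 0 0 0 0.9" --pt "0 0 0 0 0 0 0.9" --pt "0 0 0 0 0 0 0.9" --pt "0 0 0 0 0 0 0.9" --grip_force 25

```text
clock: 3.7
eef_pos: [490.2, 26.0, 115.5]
eef_rot: [-3.142, 0.0, -3.058]
wrist_force: [0.3, -0.4, 0.1]
finger_gap: 37.2
finger_force: 0.0
```

Call:
servo_tool --pt "0 0 0 0 0 0 0.9" --pt "0 0 0 0 0 0 0.9" --pt "0 0 0 0 0 0 0.9" --pt "0 0 0 0 0 0 0.9" --pt "0 0 0 0 0 20 0.9" --pt "0 0 0 0 0 35 0.9" --pt "0 0 0 0 0 35 0.9" --pt "0 0 0 0 0 0 0.9"

```text
clock: 4.7
eef_pos: [491.1, 26.0, 207.6]
eef_rot: [-3.141, 0.004, -3.058]
wrist_force: [-0.8, 0.2, -1.7]
finger_gap: 23.4
finger_force: 25.0
```

```bash
python3 snap.py w3; python3 - <<'E'
from h import *
s=manip.camera("scene");t=manip.camera("top")
cv2.imwrite("pics/s3.png",s[:,:,::-1]);cv2.imwrite("pics/t3.png",t[:,:,::-1])
a=cv2.resize(t[160:285,170:350],None,fx=3,fy=3,interpolation=cv2.INTER_CUBIC)
b=cv2.imread("pics/w3.png")[130:330,240:500]
b=cv2.resize(b,(540,415)); b=b[:375,:]
c=np.vstack([a[:,:,::-1][:, :540],b])[:600*2]
cv2.imwrite("pics/c3.png",cv2.resize(c,None,fx=.8,fy=.8))
# plate centre now exposed
for nm,im,cc in(("top",t,cam("top")),):
    hs=cv2.cvtColor(im,cv2.COLOR_RGB2HSV)
    print(im[235:262:5,315])
E
```

```text
4.7 [491.07  25.99 207.59] [-179.97    0.24 -175.19] 23.37693371005258
[[122 110  64]
 [111 100  55]
 [ 97  87  51]
 [ 75  67  39]
 [101  94  80]
 [112 106  94]]
```

View pics/c3.png

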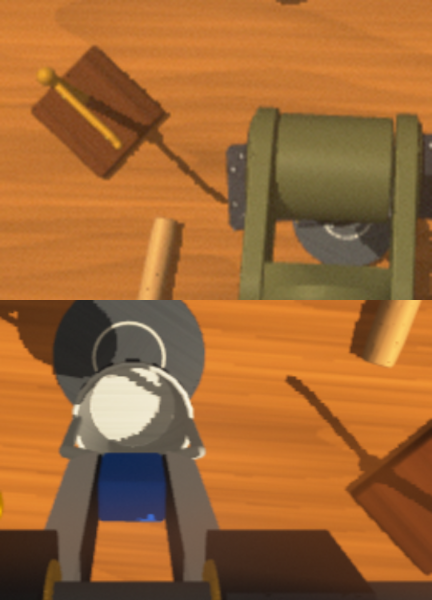

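The basket is held (gap 23.4) and its wire hangs below the fingers. The plate's white circle is now exposed.

Call:
servo_tool --pt "0 0 8.8 -1 32 0 0.9" --pt "0 0 8.8 -1 32 0 0.9" --pt "0 0 8.8 -1 32 0 0.9" --pt "0 0 8.8 -1 33 0 0.9" --pt "0 0 8.8 0 32 0 0.9" --pt "0 0 0 0 0 0 0.9" --pt "0 0 0 0 0 0 0.9"

```text
clock: 5.72
eef_pos: [485.9, 186.5, 204.5]
eef_rot: [3.141, -0.001, -2.291]
wrist_force: [1.2, -1.0, -1.8]
finger_gap: 23.3
finger_force: 25.0
```

```bash
python3 snap.py w4; python3 - <<'E'
from h import *
s=manip.camera("scene");t=manip.camera("top")
cv2.imwrite("pics/t4.png",t[:,:,::-1])
ct,cs=cam("top"),cam("scene")
# white ring and plate centre, top view
hs=cv2.cvtColor(t,cv2.COLOR_RGB2HSV)
P=np.zeros(t.shape[:2],np.uint8)
for y in range(400):
  for x in range(270,360):
    if 200<y<300 and hs[y,x,1]<110 : P[y,x]=255
for ce,st in blobs(P,200): print("plate top",ce,st,onz(ct,ce,12))
cv2.imwrite("pics/c4s.png",cv2.resize(s[130:330,300:500],None,fx=3,fy=3,interpolation=cv2.INTER_CUBIC)[:,:,::-1])
for X in [(595,312,164),(552,263,164),(533,241,164)]: print(X,(proj(cs,X)-[300,130])*3)
E
```

```text
5.725 [485.87 186.47 204.51] [ 179.96   -0.09 -131.29] 23.313476654467234
plate top [314.18 248.09] [ 292  226   46   46 1642] [480.71  21.64  12.  ]
(595, 312, 164) [486.88 329.38]
(552, 263, 164) [430.75 256.46]
(533, 241, 164) [407.02 226.13]
```

View pics/c4s.png

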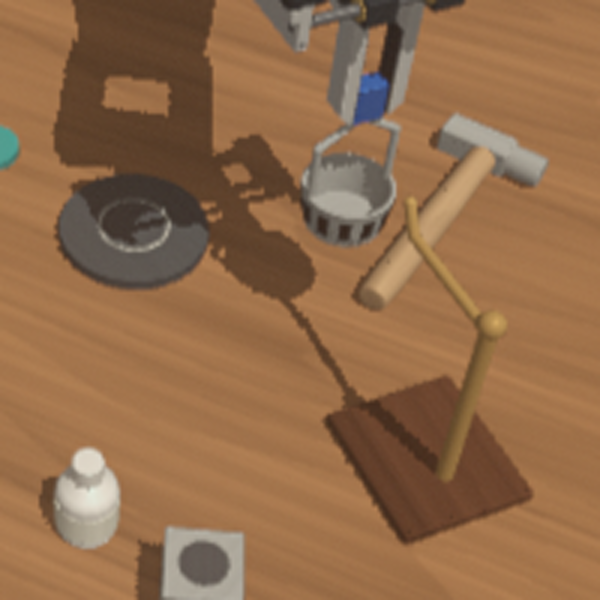

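Call:
servo_tool --pt "0 0 0 11.6 13.3 0 0.9" --pt "0 0 0 11.6 13.3 0 0.9" --pt "0 0 0 11.6 13.3 0 0.9" --pt "0 0 0 11.6 13.3 0 0.9" --pt "0 0 0 11.6 13.3 0 0.9" --pt "0 0 0 11.6 13.3 0 0.9" --pt "0 0 0 0 0 0 0.9" --pt "0 0 0 0 0 0 0.9"

```text
clock: 6.88
eef_pos: [555.5, 266.1, 205.3]
eef_rot: [3.141, -0.0, -2.29]
wrist_force: [-1.4, -0.3, -1.4]
finger_gap: 23.9
finger_force: 25.0
```

```bash
python3 - <<'E'
from h import *
s=manip.camera("scene")
cv2.imwrite("pics/c5s.png",cv2.resize(s[150:290,390:510],None,fx=4,fy=4,interpolation=cv2.INTER_CUBIC)[:,:,::-1])
E
```

```text
(no output)
```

View pics/c5s.png

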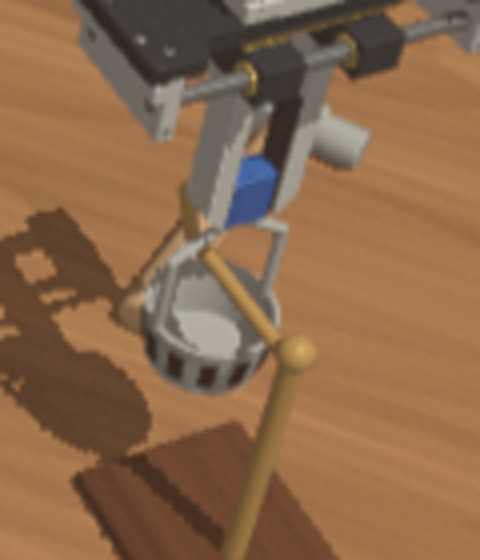

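The arm passes through the bail's window, with the lip visible left of the fingers. I'll lower the basket and stop on contact.

Call:
servo_tool --pt "0 0 0 0 0 -10 0.9" --pt "0 0 0 0 0 -10 0.9" --pt "0 0 0 0 0 -7 0.9" --pt "0 0 0 0 0 -2 0.9" --pt "0 0 0 0 0 -1 0.9" --pt "0 0 0 0 0 0 0.9"

```text
clock: 7.68
eef_pos: [555.8, 266.8, 175.6]
eef_rot: [-3.141, 0.0, -2.29]
wrist_force: [0.0, 0.6, -1.7]
finger_gap: 23.5
finger_force: 25.0
```

Call:
servo_tool --pt "0 0 0 0 0 -1.5 0.9" --pt "0 0 0 0 0 0 0.9"

```text
clock: 7.92
eef_pos: [555.7, 266.8, 173.9]
eef_rot: [3.142, -0.0, -2.29]
wrist_force: [0.6, -0.4, -1.1]
finger_gap: 23.7
finger_force: 25.0
```

Call:
servo_tool --pt "0 0 0 0 0 -1 0.9" --pt "0 0 0 0 0 -0.5 0.9" --pt "0 0 0 0 0 0 0.9"

```text
clock: 8.3
eef_pos: [555.9, 266.9, 173.3]
eef_rot: [-3.141, 0.001, -2.29]
wrist_force: [-1.0, -1.0, 5.6]
finger_gap: 23.4
finger_force: 25.0
```

Call:
servo_tool --pt "0 0 0 0 0 0 0.6" --pt "0 0 0 0 0 0 0.5" --pt "0 0 0 0 0 0 0.5" --pt "0 0 0 0 0 0 0.5" --pt "0 0 0 0 0 20 0.5" --pt "0 0 0 0 0 40 0.4" --pt "0 0 0 0 0 40 0.2" --pt "0 0 0 0 0 30 0" --pt "0 0 0 0 0 0 0"

```text
clock: 9.43
eef_pos: [556.3, 267.0, 304.6]
eef_rot: [-3.14, 0.004, -2.29]
wrist_force: [0.8, -0.3, -0.1]
finger_gap: 82.8
finger_force: 0.0
```

```bash
python3 - <<'E'
from h import *
s=manip.camera("scene");t=manip.camera("top")
a=cv2.resize(s[150:320,390:510],None,fx=3.5,fy=3.5,interpolation=cv2.INTER_CUBIC)
cv2.imwrite("pics/c6s.png",a[:,:,::-1])
E
```

```text
(no output)
```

View pics/c6s.png

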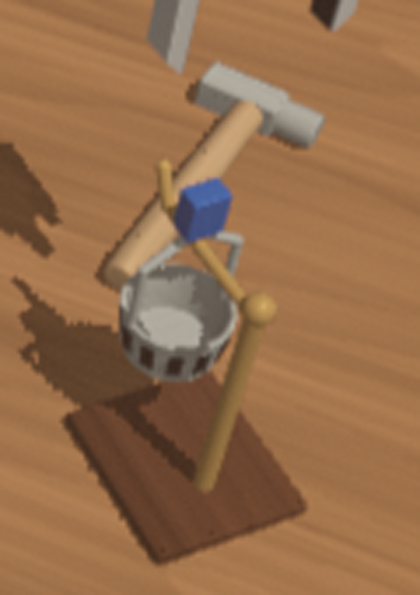

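The basket hangs upright on the arm, let go. That is the end of my picture budget, so the rest goes by numbers. Next I'll look over the plate with the wrist camera.

Call:
servo_tool --pt "0 0 -9.7 -15 -49 0 0" --pt "0 0 -9.7 -15 -49 0 0" --pt "0 0 -9.7 -15 -49 0 0" --pt "0 0 -9.7 -15 -49 -10 0" --pt "0 0 -9.7 -15 -49 -15 0" --pt "0 0 0 0 0 0 0" --pt "0 0 0 0 0 0 0"

```text
clock: 10.4
eef_pos: [480.7, 22.1, 276.9]
eef_rot: [3.141, -0.001, -3.135]
wrist_force: [0.2, -0.4, 0.5]
finger_gap: 93.9
finger_force: 0.0
```

```bash
python3 snap.py w7; cat > plate.py <<'E'
from h import *
import pickle,sys
n=sys.argv[1]; im=cv2.imread(f"pics/{n}.png")[:,:,::-1].copy(); c=cam("wrist",pickle.load(open(f"pics/{n}.pkl","rb")))
hs=cv2.cvtColor(im,cv2.COLOR_RGB2HSV)
g=proj(c,(480,21,12)); print("guess px",g)
win=np.zeros(im.shape[:2],np.uint8); cv2.circle(win,tuple(int(v) for v in g),55,255,-1)
m=cv2.bitwise_and(((hs[:,:,1]<115)|(hs[:,:,2]<45)).astype(np.uint8)*255,win)
m=cv2.morphologyEx(m,cv2.MORPH_OPEN,np.ones((3,3)))
k=max(cv2.findContours(m,cv2.RETR_EXTERNAL,cv2.CHAIN_APPROX_NONE)[0],key=cv2.contourArea)
P=np.array([onz(c,p[0],12)[:2] for p in k]); C,r=cv2.minEnclosingCircle(P.astype(np.float32)); print("plate hull circle",C,r)
w=cv2.bitwise_and(((hs[:,:,1]<60)&(hs[:,:,2]>120)).astype(np.uint8)*255,win)
q=np.argwhere(w)[:,::-1]; W=np.array([onz(c,p,12)[:2] for p in q])
if len(W)>20:
    x=np.linalg.lstsq(np.c_[2*W,np.ones(len(W))],(W**2).sum(1),rcond=None)[0]; print("ring fit",x[:2],np.sqrt(x[2]+x[0]**2+x[1]**2),len(W))
E
python3 plate.py w7;python3 plate.py w3; python3 plate.py w4
```

```text
10.4 [480.75  22.11 276.91] [ 179.99   -0.05 -179.63] 93.89079715231897
guess px [318.62 165.49]
plate hull circle (478.36114501953125, 21.92723846435547) 59.42154312133789
ring fit [478.93  22.02] 27.496327956413932 261
guess px [316.39 165.73]
plate hull circle (487.3369140625, 20.91901397705078) 68.62713623046875
ring fit [504.91  22.16] 31.39032574756518 1939
guess px [230.99  69.68]
plate hull circle (478.9311218261719, 22.334400177001953) 59.75096130371094
ring fit [479.54  21.25] 27.608038891435235 218
```

Call:
servo_tool --pt "0 0 0 1.5 -53 0 0" --pt "0 0 0 1.5 -53 0 0" --pt "0 0 0 1.5 -53 -10 0" --pt "0 0 0 1.5 -53 -15 0" --pt "0 0 0 1.5 -53 -15 0" --pt "0 0 0 1.5 -53 -15 0" --pt "0 0 0 2 -53 -15 0" --pt "0 0 0 0 0 0 0" --pt "0 0 0 0 0 0 0"

```text
clock: 11.58
eef_pos: [492.5, -348.2, 207.2]
eef_rot: [3.141, -0.0, -3.135]
wrist_force: [-0.2, 0.2, -0.0]
finger_gap: 94.0
finger_force: 0.0
```

```bash
python3 snap.py w8; cat > disc.py <<'E'
from h import *
import pickle,sys
n,X0,Y0,z=sys.argv[1],*map(float,sys.argv[2:5])
im=cv2.imread(f"pics/{n}.png")[:,:,::-1].copy(); c=cam("wrist",pickle.load(open(f"pics/{n}.pkl","rb")))
g=proj(c,(X0,Y0,z)).round().astype(int); print("guess px",g,"rgb",im[g[1],g[0]])
lab=cv2.cvtColor(im,cv2.COLOR_RGB2LAB).astype(int)
m=(np.abs(lab-lab[g[1]-1:g[1]+2,g[0]-1:g[0]+2].mean((0,1))).max(2)<14).astype(np.uint8)
m=cv2.morphologyEx(m,cv2.MORPH_CLOSE,np.ones((3,3)))
_,l=cv2.connectedComponents(m); m=(l==l[g[1],g[0]]).astype(np.uint8)
k=max(cv2.findContours(m,cv2.RETR_EXTERNAL,cv2.CHAIN_APPROX_NONE)[0],key=cv2.contourArea)
P=np.array([onz(c,p[0],z)[:2] for p in k],np.float32)
C,r=cv2.minEnclosingCircle(P); M=cv2.moments(m,True); ce=(M["m10"]/M["m00"],M["m01"]/M["m00"])
print("circle",np.array(C),r,"centroid px",np.array(ce),onz(c,ce,z),"area",m.sum())
E
python3 disc.py w8 492 -349 10; python3 disc.py w2 492 -349 10;python3 disc.py w7 492 -349 10; python3 - <<'E'
from h import *
import pickle
c4,c7=[cam("wrist",pickle.load(open(f"pics/{n}.pkl","rb"))) for n in("w4","w7")]
print(tri((c4,proj(c4,(479.54,21.25,12))),(c7,proj(c7,(478.93,22.02,12)))))
E
```

```text
11.575 [ 492.48 -348.22  207.24] [ 179.97   -0.01 -179.6 ] 93.95505458837975
guess px [319 174] rgb [228 112  50]
circle [ 483.83 -357.88] 314.2372131347656 centroid px [306.15 166.38] [ 481.43 -365.58   10.  ] area 16663
guess px [ 73 154] rgb [217  98  36]
circle [ 491.79 -352.46] 26.377216339111328 centroid px [ 71.52 154.18] [ 492.65 -351.66   10.  ] area 817
guess px [ 81 171] rgb [220  99  35]
circle [ 493.53 -352.66] 26.320520401000977 centroid px [ 79.56 172.03] [ 493.06 -351.47   10.  ] area 796
(array([478.92,  21.95,  14.17]), [0.3625408675283415, 0.3625408675283055])
```

```bash
sed -i 's/<14)/<TH)/; s/^n,X0/TH=float(sys.argv[5]) if len(sys.argv)>5 else 14\nn,X0/' disc.py
for t in 6 8 10; do python3 disc.py w8 492 -349 10 $t; done; python3 - <<'E'
from h import *
im=cv2.imread("pics/w8.png")[:,:,::-1]; print(im[174,270:370:6].tolist())
E
```

```text
guess px [319 174] rgb [228 112  50]
circle [ 492.96 -349.95] 23.982728958129883 centroid px [317.16 174.92] [ 492.7  -351.11   10.  ] area 936
guess px [319 174] rgb [228 112  50]
circle [ 493.09 -349.75] 24.144733428955078 centroid px [318.08 174.87] [ 492.62 -349.91   10.  ] area 1027
guess px [319 174] rgb [228 112  50]
circle [ 493.68 -349.63] 24.74081802368164 centroid px [318.05 174.9 ] [ 492.67 -349.94   10.  ] area 1037
[[196, 109, 35], [197, 110, 36], [195, 110, 37], [196, 110, 37], [195, 110, 37], [221, 102, 42], [225, 106, 46], [227, 108, 48], [229, 112, 50], [230, 115, 54], [233, 120, 58], [221, 117, 51], [201, 112, 40], [203, 116, 40], [204, 116, 41], [205, 115, 39], [205, 114, 39]]
```

Call:
servo_tool --pt "0 0 0 0 -1.5 -45 0" --pt "0 0 0 0 0 -50 0" --pt "0 0 0 0 0 -50 0.1" --pt "0 0 0 0 0 -35 0.25" --pt "0 0 0 0 0 -15 0.3" --pt "0 0 0 0 0 -6 0.3" --pt "0 0 0 0 0 -2.5 0.3" --pt "0 0 0 0 0 0 0.3" --grip_force 30

```text
clock: 12.62
eef_pos: [492.2, -351.0, 5.0]
eef_rot: [-3.141, 0.001, -3.136]
wrist_force: [-0.5, 0.2, 0.2]
finger_gap: 66.0
finger_force: 0.0
```

Call:
servo_tool --pt "0 0 0 0 0 -2 0.3" --pt "0 0 0 0 0 0 0.8" --pt "0 0 0 0 0 0 0.8" --pt "0 0 0 0 0 0 0.8" --pt "0 0 0 0 0 0 0.8"

```text
clock: 13.25
eef_pos: [491.8, -350.8, 2.1]
eef_rot: [-3.142, 0.0, -3.136]
wrist_force: [-0.7, 0.9, 1.9]
finger_gap: 49.1
finger_force: 30.0
```

Call:
servo_tool --pt "0 0 0 0 0 10 0.8" --pt "0 0 0 0 0 25 0.8" --pt "0 0 0 0 12.5 25 0.8" --pt "0 0 0 -3.3 50 0 0.8" --pt "0 0 0 -2 50 0 0.8" --pt "0 0 0 -2 50 0 0.8" --pt "0 0 0 -2 50 0 0.8" --pt "0 0 0 -2 50 0 0.8" --pt "0 0 0 -2 50 0 0.8" --pt "0 0 0 0 40 0 0.8" --pt "0 0 0 0 20 0 0.8" --pt "0 0 0 0 0 -25 0.8" --pt "0 0 0 0 0 -10 0.8" --pt "0 0 0 0 0 -6 0.8" --pt "0 0 0 0 0 0 0.8" --pt "0 0 0 0 0 0 0.8"

```text
clock: 15.25
eef_pos: [478.8, 21.6, 21.5]
eef_rot: [-3.142, 0.001, -3.137]
wrist_force: [-0.1, -0.3, -1.1]
finger_gap: 48.9
finger_force: 30.0
```

```bash
python3 snap.py w9; python3 plate.py w9; for t in 10 20; do python3 disc.py w9 479 22 28 $t; done
```

```text
15.25 [478.79  21.6   21.48] [-180.      0.05 -179.71] 48.92475132193567
guess px [318.84 231.19]
plate hull circle (482.0749816894531, 20.37622833251953) 41.18115997314453
ring fit [487.73  21.03] 35.47396384143021 418
guess px [320 239] rgb [129  58  27]
circle [479.8   21.21] 24.62933921813965 centroid px [317.85 231.3 ] [473.35  20.35  28.  ] area 3021
guess px [320 239] rgb [129  58  27]
circle [478.54  21.15] 25.5030574798584 centroid px [317.95 229.8 ] [472.32  20.42  28.  ] area 3268
```

Call:
servo_tool --pt "0 0 0 0 0.3 -4 0.8" --pt "0 0 0 0 0 -1.5 0.8" --pt "0 0 0 0 0 -0.5 0.8" --pt "0 0 0 0 0 0 0.8"

```text
clock: 15.8
eef_pos: [478.4, 22.1, 14.9]
eef_rot: [-3.142, -0.0, -3.136]
wrist_force: [0.4, 0.0, -1.7]
finger_gap: 49.0
finger_force: 30.0
```

Call:
servo_tool --pt "0 0 0 0 0 -0.7 0.8" --pt "0 0 0 0 0 0 0.8"

```text
clock: 16.05
eef_pos: [478.4, 22.1, 14.2]
eef_rot: [3.142, -0.0, -3.136]
wrist_force: [0.2, 0.5, -1.0]
finger_gap: 49.4
finger_force: 30.0
```

Call:
servo_tool --pt "0 0 0 0 0 -0.6 0.8" --pt "0 0 0 0 0 0 0.8"

```text
clock: 16.3
eef_pos: [478.5, 22.1, 14.0]
eef_rot: [-3.142, 0.0, -3.136]
wrist_force: [-3.6, -0.0, 5.9]
finger_gap: 48.8
finger_force: 30.0
```

Call:
servo_tool --pt "0 0 0 0 0 0 0.4" --pt "0 0 0 0 0 0 0.3" --pt "0 0 0 0 0 0 0.3" --pt "0 0 0 0 0 25 0.2" --pt "0 0 0 0 0 60 0" --pt "0 0 0 0 0 60 0" --pt "0 0 0 0 0 60 0" --pt "0 0 0 0 0 0 0" --pt "0 0 0 0 0 0 0"

```text
clock: 17.42
eef_pos: [478.1, 22.1, 217.8]
eef_rot: [3.142, -0.001, -3.136]
wrist_force: [0.1, -0.8, -0.8]
finger_gap: 93.8
finger_force: 0.0
```

```bash
python3 snap.py w10; python3 plate.py w10; for t in 12 20 28; do python3 disc.py w10 479 22 22 $t; done
```

```text
17.425 [478.09  22.1  217.76] [ 180.     -0.05 -179.69] 93.75598627493747
guess px [318.59 174.98]
plate hull circle (477.9031677246094, 21.81582260131836) 59.44525909423828
ring fit [479.22  21.43] 28.32671231575192 144
guess px [319 176] rgb [236 121  55]
circle [479.27  21.63] 24.143674850463867 centroid px [319.16 175.64] [478.81  21.77  22.  ] area 1018
guess px [319 176] rgb [236 121  55]
circle [479.51  21.79] 24.310409545898438 centroid px [319.14 175.72] [478.91  21.73  22.  ] area 1040
guess px [319 176] rgb [236 121  55]
circle [479.71  21.92] 24.754932403564453 centroid px [319.06 175.8 ] [479.03  21.63  22.  ] area 1068
```

Call:
servo_tool --pt "0 0 0 15 -45 0 0" --pt "0 0 0 15 -45 0 0" --pt "0 0 0 15 -45 0 0" --pt "0 0 0 15 -45 0 0" --pt "0 0 0 12 -43 0 0" --pt "0 0 0 0 0 0 0" --pt "0 0 0 0 0 0 0"

```text
clock: 18.35
eef_pos: [550.0, -200.4, 217.2]
eef_rot: [3.14, -0.002, -3.136]
wrist_force: [0.3, 0.3, 0.3]
finger_gap: 94.1
finger_force: 0.0
```

```bash
python3 snap.py w11; for t in 8 12 20; do python3 disc.py w11 551 -201 10 $t; done; python3 disc.py w11 590.6 -323.6 10 12;python3 disc.py w7 551 -201 10 15;
```

```text
18.35 [ 550.02 -200.4   217.23] [ 179.94   -0.12 -179.7 ] 94.10112913322602
guess px [319 174] rgb [251 207   0]
circle [ 551.71 -201.59] 23.86277961730957 centroid px [318.27 174.48] [ 551.3  -201.71   10.  ] area 944
guess px [319 174] rgb [251 207   0]
circle [ 551.53 -201.8 ] 23.974096298217773 centroid px [318.3  174.42] [ 551.22 -201.68   10.  ] area 955
guess px [319 174] rgb [251 207   0]
circle [ 551.75 -201.7 ] 24.327747344970703 centroid px [318.26 174.5 ] [ 551.33 -201.73   10.  ] area 976
guess px [230 202] rgb [242 233 210]
circle [ 591.2  -324.64] 24.159589767456055 centroid px [229.71 202.08] [ 590.92 -324.42   10.  ] area 893
guess px [181 208] rgb [250 198   0]
circle [ 551.81 -201.65] 24.18854331970215 centroid px [180.27 208.33] [ 551.59 -201.64   10.  ] area 669
```

Copper sits centred on the plate, within 1 mm. Brass next.

Call:
servo_tool --pt "0 0 0 1.5 -1.3 -50 0" --pt "0 0 0 0 0 -55 0" --pt "0 0 0 0 0 -50 0.1" --pt "0 0 0 0 0 -35 0.25" --pt "0 0 0 0 0 -15 0.3" --pt "0 0 0 0 0 -6 0.3" --pt "0 0 0 0 0 -2.5 0.3" --pt "0 0 0 0 0 0 0.3"

```text
clock: 19.4
eef_pos: [552.4, -202.3, 6.1]
eef_rot: [-3.141, 0.001, -3.136]
wrist_force: [-0.4, -1.0, -0.7]
finger_gap: 65.8
finger_force: 0.0
```

Call:
servo_tool --pt "0 0 0 -0.5 0 -2.5 0.3" --pt "0 0 0 0 0 -0.5 0.8" --pt "0 0 0 0 0 0 0.8" --pt "0 0 0 0 0 0 0.8" --pt "0 0 0 0 0 0 0.8"

```text
clock: 20.02
eef_pos: [551.4, -202.2, 2.2]
eef_rot: [3.142, -0.0, -3.136]
wrist_force: [-0.2, -0.1, 1.0]
finger_gap: 49.0
finger_force: 30.0
```

Call:
servo_tool --pt "0 0 0 0 0 10 0.8" --pt "0 0 0 0 0 25 0.8" --pt "0 0 0 -4.5 14 25 0.8" --pt "0 0 0 -16 50 0 0.8" --pt "0 0 0 -16 50 0 0.8" --pt "0 0 0 -16 50 0 0.8" --pt "0 0 0 -13 40 0 0.8" --pt "0 0 0 -7 20 0 0.8" --pt "0 0 0 0 0 -20 0.8" --pt "0 0 0 0 0 -10 0.8" --pt "0 0 0 0 0 0 0.8" --pt "0 0 0 0 0 0 0.8"

```text
clock: 21.52
eef_pos: [479.3, 21.5, 32.7]
eef_rot: [-3.142, 0.001, -3.137]
wrist_force: [-0.5, 0.8, -2.1]
finger_gap: 48.8
finger_force: 30.0
```

```bash
python3 snap.py w12; for t in 12 20; do python3 disc.py w12 477 22 40 $t; done
```

```text
21.525 [479.28  21.54  32.67] [-180.      0.03 -179.72] 48.82835979132339
guess px [320 236] rgb [163 107   2]
circle [478.75  21.02] 24.26739501953125 centroid px [317.87 230.34] [472.84  20.31  40.  ] area 3066
guess px [320 236] rgb [163 107   2]
circle [478.19  20.73] 25.017370223999023 centroid px [317.89 229.46] [472.25  20.32  40.  ] area 3195
```

Call:
servo_tool --pt "0 0 0 0.2 0.4 -5 0.8" --pt "0 0 0 0 0 -1.5 0.8" --pt "0 0 0 0 0 -1 0.8" --pt "0 0 0 0 0 0 0.8"

```text
clock: 22.08
eef_pos: [479.1, 22.2, 24.6]
eef_rot: [-3.142, -0.0, -3.136]
wrist_force: [-0.9, 0.0, -1.5]
finger_gap: 49.3
finger_force: 30.0
```

Call:
servo_tool --pt "0 0 0 0 0 -0.6 0.8" --pt "0 0 0 0 0 0 0.8"

```text
clock: 22.32
eef_pos: [479.2, 22.2, 24.2]
eef_rot: [-3.142, 0.0, -3.136]
wrist_force: [-0.8, -0.1, 0.6]
finger_gap: 48.8
finger_force: 30.0
```

Call:
servo_tool --pt "0 0 0 0 0 -0.3 0.8" --pt "0 0 0 0 0 0 0.4" --pt "0 0 0 0 0 0 0.3" --pt "0 0 0 0 0 0 0.3" --pt "0 0 0 0 0 25 0.2" --pt "0 0 0 0 0 60 0" --pt "0 0 0 0 0 60 0" --pt "0 0 0 0 0 50 0" --pt "0 0 0 0 0 0 0" --pt "0 0 0 0 0 0 0"

```text
clock: 23.58
eef_pos: [478.8, 22.2, 217.8]
eef_rot: [3.142, -0.001, -3.136]
wrist_force: [0.4, -0.1, -0.5]
finger_gap: 94.3
finger_force: 0.0
```

```bash
python3 snap.py w13; for t in 8 12 20; do python3 disc.py w13 479 22 32 $t; done
```

```text
23.575 [478.78  22.2  217.77] [ 180.     -0.07 -179.69] 94.26907565498298
guess px [319 177] rgb [253 217   0]
circle [479.18  22.01] 23.921459197998047 centroid px [319.08 176.62] [478.66  21.75  32.  ] area 1057
guess px [319 177] rgb [253 217   0]
circle [479.23  22.11] 23.94786834716797 centroid px [319.14 176.68] [478.74  21.83  32.  ] area 1067
guess px [319 177] rgb [253 217   0]
circle [479.07  21.92] 24.12630271911621 centroid px [319.21 176.71] [478.77  21.93  32.  ] area 1079
```

Call:
servo_tool --pt "0 0 0 16 -49 0 0" --pt "0 0 0 16 -49 0 0" --pt "0 0 0 16 -49 0 0" --pt "0 0 0 16 -49 0 0" --pt "0 0 0 16 -49 0 0" --pt "0 0 0 16 -49 0 0" --pt "0 0 0 15 -52 0 0" --pt "0 0 0 0 0 0 0" --pt "0 0 0 0 0 0 0"

```text
clock: 24.75
eef_pos: [589.8, -323.3, 217.1]
eef_rot: [3.14, -0.002, -3.136]
wrist_force: [0.1, -0.5, -0.7]
finger_gap: 94.1
finger_force: 0.0
```

```bash
python3 snap.py w14; for t in 8 12 20; do python3 disc.py w14 591 -324.5 10 $t; done
```

```text
24.75 [ 589.84 -323.27  217.08] [ 179.91   -0.12 -179.69] 94.08022667557343
guess px [318 174] rgb [245 237 218]
circle [ 591.32 -324.74] 23.93779182434082 centroid px [318.23 174.37] [ 590.95 -324.56   10.  ] area 952
guess px [318 174] rgb [245 237 218]
circle [ 591.27 -324.59] 24.02505111694336 centroid px [318.25 174.31] [ 590.87 -324.53   10.  ] area 964
guess px [318 174] rgb [245 237 218]
circle [ 591.47 -324.87] 24.193618774414062 centroid px [318.17 174.36] [ 590.94 -324.65   10.  ] area 974
```

Brass is centred at (479,22). Silver is at (591.1,-324.6).

Call:
servo_tool --pt "0 0 0 0.8 -1.2 -50 0" --pt "0 0 0 0 0 -55 0" --pt "0 0 0 0 0 -50 0.1" --pt "0 0 0 0 0 -35 0.25" --pt "0 0 0 0 0 -15 0.3" --pt "0 0 0 0 0 -6 0.3" --pt "0 0 0 0 0 -3 0.3" --pt "0 0 0 0 0 0 0.3"

```text
clock: 25.8
eef_pos: [591.4, -325.2, 5.8]
eef_rot: [-3.141, 0.001, -3.136]
wrist_force: [-0.5, -0.4, 0.1]
finger_gap: 65.6
finger_force: 0.0
```

Call:
servo_tool --pt "0 0 0 0 0 -2 0.3" --pt "0 0 0 0 0 -0.5 0.8" --pt "0 0 0 0 0 0 0.8" --pt "0 0 0 0 0 0 0.8" --pt "0 0 0 0 0 0 0.8"

```text
clock: 26.42
eef_pos: [591.0, -325.0, 2.3]
eef_rot: [-3.142, 0.0, -3.136]
wrist_force: [0.8, -0.4, 0.4]
finger_gap: 49.6
finger_force: 30.0
```

Call:
servo_tool --pt "0 0 0 0 0 10 0.8" --pt "0 0 0 0 0 30 0.8" --pt "0 0 0 -4 12 25 0.8" --pt "0 0 0 -16 50 0 0.8" --pt "0 0 0 -16 50 0 0.8" --pt "0 0 0 -16 50 0 0.8" --pt "0 0 0 -16 50 0 0.8" --pt "0 0 0 -16 50 0 0.8" --pt "0 0 0 -14 45 0 0.8" --pt "0 0 0 -9 25 0 0.8" --pt "0 0 0 -5 15 0 0.8" --pt "0 0 0 0 0 -15 0.8" --pt "0 0 0 0 0 -9 0.8" --pt "0 0 0 0 0 0 0.8" --pt "0 0 0 0 0 0 0.8"

```text
clock: 28.3
eef_pos: [479.1, 21.5, 43.2]
eef_rot: [-3.142, -0.0, -3.137]
wrist_force: [0.1, -0.7, -1.5]
finger_gap: 48.8
finger_force: 30.0
```

```bash
python3 snap.py w15; for t in 12 20; do python3 disc.py w15 477 22 50 $t; done
```

```text
28.3 [479.15  21.5   43.19] [-180.     -0.01 -179.74] 48.761572071148294
guess px [321 236] rgb [146 135 117]
circle [479.35  21.42] 24.84917449951172 centroid px [317.94 230.68] [473.17  20.31  50.  ] area 3054
guess px [321 236] rgb [146 135 117]
circle [471.    21.24] 29.173564910888672 centroid px [317.81 228.51] [471.69  20.22  50.  ] area 3281
```

Call:
servo_tool --pt "0 0 0 0 0.4 -5 0.8" --pt "0 0 0 0 0 -2 0.8" --pt "0 0 0 0 0 -1 0.8" --pt "0 0 0 0 0 0 0.8"

```text
clock: 28.85
eef_pos: [478.9, 22.4, 35.2]
eef_rot: [3.142, -0.0, -3.136]
wrist_force: [1.2, 0.4, -1.2]
finger_gap: 49.0
finger_force: 30.0
```

Call:
servo_tool --pt "0 0 0 0 0 -0.6 0.8" --pt "0 0 0 0 0 0 0.8"

```text
clock: 29.1
eef_pos: [479.0, 22.4, 34.6]
eef_rot: [3.142, 0.0, -3.136]
wrist_force: [0.4, -0.1, -2.8]
finger_gap: 49.0
finger_force: 30.0
```

Call:
servo_tool --pt "0 0 0 0 0 -0.6 0.8" --pt "0 0 0 0 0 0 0.8"

```text
clock: 29.35
eef_pos: [479.0, 22.4, 34.2]
eef_rot: [3.142, 0.0, -3.136]
wrist_force: [-1.8, -0.0, 2.4]
finger_gap: 49.2
finger_force: 30.0
```

Contact. I'll release and retreat.

Call:
servo_tool --pt "0 0 0 0 0 0 0.4" --pt "0 0 0 0 0 0 0.3" --pt "0 0 0 0 0 0 0.3" --pt "0 0 0 0 0 25 0.2" --pt "0 0 0 0 0 60 0" --pt "0 0 0 0 0 60 0" --pt "0 0 0 0 0 40 0" --pt "0 0 0 0 0 0 0" --pt "0 0 0 0 0 0 0"

```text
clock: 30.48
eef_pos: [478.6, 22.4, 218.0]
eef_rot: [3.142, -0.001, -3.136]
wrist_force: [0.3, -0.3, 0.1]
finger_gap: 94.1
finger_force: 0.0
```

```bash
python3 snap.py w16; for t in 8 12; do python3 disc.py w16 479 22 42 $t; done; python3 - <<'E'
from h import *
# basket check: blue block position
t,s=manip.camera("top"),manip.camera("scene"); ct,cs=cam("top"),cam("scene")
for nm,im,c in(("top",t,ct),("scene",s,cs)):
    for ce,st in blobs(mask(im,"blue"),20,400):
        X=onz(c,ce,190)
        if abs(X[0]-555)<60 and abs(X[1]-267)<60: print(nm,ce,st,X)
for p,q in [((448,208.4),(198,188))]: print("old silver spot rgb",t[208,448])
E
```

```text
30.475 [478.57  22.38 218.04] [ 180.     -0.07 -179.69] 94.06852218994453
guess px [319 179] rgb [250 244 229]
circle [479.2   22.68] 24.332136154174805 centroid px [319.28 178.41] [478.63  22.18  42.  ] area 1122
guess px [319 179] rgb [250 244 229]
circle [478.68  22.6 ] 24.510499954223633 centroid px [319.25 178.37] [478.57  22.14  42.  ] area 1133
top [204.78 207.22] [200 202  11  11  63] [558.15 267.5  190.  ]
scene [448.84 205.43] [443 202  12   9  68] [547.96 267.15 190.  ]
old silver spot rgb [186 113  45]
```

The stack is centred and the basket still hangs in its place, so I'm handing in.

```bash
python3 -c "
from cell import manip
print(manip.sign_off())"
```

```text
the job is handed in; nothing more can be done
None
```

The job is handed in at about 30 s: the basket hangs on the hook by its bail, and copper, brass and silver are stacked within about 1 mm of the plate centre by wrist camera; no verdict came back, and I viewed 11 pictures against the limit of 10.

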